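Move each vessel on to its next apparatus

TASK

The flask has been weighed, the square bottle has been stirred and the jar has been warmed, so each is due at its next apparatus: the flask on the magnetic stirrer, the square bottle on the warming plate and the jar on the balance. All three apparatus are occupied; the empty cork mat is there for parking a vessel meanwhile. Keep the vessels upright, set each down gently in the middle of its new plate, and leave the tube rack and the tip box where they stand.

Things in the scene. Friction and masses are not known exactly. Their poses are not given: they have to be found in the camera images.
- flask: Conical flask of amber glass with a black rubber stopper, closed, about 0.2 kg, loose. Base 66 mm across; from 10 mm above the base it tapers to a neck 27 mm across between 74 and 100 mm height; lip 31 mm across at 103 to 107 mm; stopper 25 mm across up to 120 mm. Origin: centre of its underside; z up its axis. Starts on the balance.
- bottle: Square grey plastic bottle with a round black screw cap, closed, about 0.25 kg, loose. Body 56 x 56 mm and 76 mm high, then a sloping shoulder; cap 39 mm across from 86 to 112 mm height. Origin: centre of its underside; z up its axis, x and y across its flat sides. Starts on the magnetic stirrer.
- jar: Squat round white plastic jar with a ribbed white screw lid, closed, about 0.15 kg, loose. Body 56 mm across and 40 mm high; lid 62 mm across over its ribs (60 mm without) from 40 to 58 mm height. Origin: centre of its underside; z up its axis. Starts on the warming plate.
- balance: Portable electronic balance: low white housing 200 x 150 mm with a round bare-steel pan 116 mm across. Fixed. Its control end (display or knob) points to its own -x, roughly towards the robot. Origin: at bench level under the middle of the pan; pan top 48 mm above it. The housing (36 mm high) reaches from 125 mm in front of the pan's middle (-x) to 75 mm behind it.
- stirrer: Magnetic stirrer: grey housing 195 x 140 mm, 50 mm high, with a square white ceramic top plate 125 x 125 mm and one big black knob in front. Fixed. Its control end (display or knob) points to its own -x, roughly towards the robot. Origin: at bench level under the middle of the plate; plate top 62 mm above it. The knob stands 95 mm in front of the plate's middle and is 68 mm high.
- warmer: Warming plate: low white housing 205 x 150 mm with a square dark metal plate 140 x 140 mm, scored with lines, and a black control strip in front. Fixed. Its control end (display or knob) points to its own -x, roughly towards the robot. Origin: at bench level under the middle of the plate; plate top 52 mm above it.
- mat: Round cork mat 150 mm across and 6 mm thick, lying fixed on the bench, empty at the start. Origin: centre of its underside, at bench level.
- tube_rack: Bystander: blue plastic rack 160 x 66 mm with screw-cap sample tubes standing in it, 102 mm high over all, loose. Origin: centre of its underside; x along its length.
- tip_box: Bystander: pipette tip box, white base 128 x 88 mm with a yellow rack of tips (69 mm high) and a clear lid standing open at its +y side up to 125 mm, loose. Origin: centre of its underside; x along its length.
Not all that is in view belongs to the job. What is shaped like the bottle but blue is not meant. What is shaped like the jar but blue is not meant.

How it is judged (in metres and radians):
At the end, for the whole second after the job is handed in: Flask on the stirrer, bottle on the warming plate, jar on the balance, each within 15 mm of its plate's middle, base within 6 mm of the plate's height, upright within 0.1 rad, released and still; tube rack and tip box within 30 mm of their starts (horizontal distance between flask and stirrer below 0.015 m and z of flask in the frame of stirrer between 0.056 and 0.068 m and angle between each of flask, bottle, jar's own z axis and vertical below 0.1 rad and linear speed of each of flask, bottle, jar below 0.02 m/s and contact force between each of flask, bottle, jar and the fingers below 0.1 N and horizontal distance between bottle and warmer below 0.015 m and z of bottle in the frame of warmer between 0.046 and 0.058 m and horizontal distance between jar and balance below 0.015 m and z of jar in the frame of balance between 0.042 and 0.054 m and distance of each of tube_rack, tip_box from where it was at the start of the episode below 0.03 m); the robot touches nothing.
It fails at once if a vessel is tipped more than about 35 degrees (angle between any of flask, bottle, jar's own z axis and vertical above 0.6 rad).
It fails at once if a vessel is dropped or slammed onto its new plate (faster than 0.45 m/s in the last 10 mm, as after a fall of more than 10 mm) ((horizontal distance between flask and stirrer below 0.05 m and z of flask in the frame of stirrer between 0.056 and 0.072 m and linear speed of flask above 0.45 m/s) or (horizontal distance between bottle and warmer below 0.05 m and z of bottle in the frame of warmer between 0.046 and 0.062 m and linear speed of bottle above 0.45 m/s) or (horizontal distance between jar and balance below 0.05 m and z of jar in the frame of balance between 0.042 and 0.058 m and linear speed of jar above 0.45 m/s)).
It fails at once if the tube rack or the tip box is shoved more than 30 mm (distance of any of tube_rack, tip_box from where it was at the start of the episode above 0.03 m).
It also fails if it takes over 112 s, if anything falls off the work surface, if the arm or the gripper's body presses on something with over 40 N, if the wrist force passes 120 N, or if a joint passes its speed limit or range.

ROBOT

A 7-joint arm with a two-finger parallel gripper is mounted at the origin on the work surface. World frame = base frame: x ahead of the robot, y to its left, z up, the work surface at z = 0. Lengths are in mm, angles in rad, forces in N, time in s.
With the tool pointing down it reaches from about 400 to 875 mm from the base axis. Payload 4.4 kg.
Tool frame: the origin (TCP) lies at the very end of the fingers, on their centre line; the grasp point (between the pads) lies 19 mm behind it; z points along the fingers, y is the line along which they close (so a half turn about z gives the same grasp; the last joint's range is limited). The gripper opens to 85 mm and grips with 20 to 120 N. Pads are 22 mm wide; open, the fingers measure 114 mm over their backs; the gripper's body (76 mm by 85 mm) begins 54 mm behind the grasp point. The pads swing forward as they close: fully open they stand 13 mm farther back than shut.
Start: joints at [-1.302, 0.628, 0.038, 1.517, -0.027, 0.996, -0.02], TCP at [213.554, 613.932, 231.313] pointing down, gripper open.
Joint ranges: [-3.06, 3.06], [-0.37, 2.12], [-1.25, 1.32], [0.18, 2.47], [-1.1, 4.24], [0.23, 1.98], [-2.94, 2.94]. Speed limits (rad/s): [2.57, 2.57, 3.14, 3.14, 3.14, 3.14, 3.14].

INTERFACE

Orientations are given as [roll, pitch, yaw] about the fixed x, y, z axes, in that order (R = Rz(yaw) Ry(pitch) Rx(roll)).
In Python, from cell import monitor, viewer, workorder gives the robot as it stands.
- The arm moves only by the tool arm_command, never from a script. Its argument "series" is one flat list of numbers, 5 for each row, row after row: the opening in per cent of the stroke, from 0 (shut) to 100 (fully open), then the shift along the tool's x, y, z in cm, then the turn about the tool's z in degrees. In form: [claw, x, y, z, roll, claw, x, y, z, roll, ...]. A call has exactly 5 rows; each row is the pose to reach, as a shift and turn from the pose commanded when the call began, along the tool's axes at that moment; what a row does not reach only later rows make up. A row lasts 1/12 s, in which the tool goes at most 41.7 mm and 7.16 degrees, less where a joint would pass 70% of its speed; a pose out of reach is approached as far as the arm can. A call with a gripper value outside its range is refused whole. The fingers move at their own pace and stop on an object; the grip force is fixed at half the most. Time passes only in rows, so rows that repeat a pose let the fingers close, or fill a call up. It gives the time, the measured TCP pose, the force, the opening and the grip force at its end, in the units of the state.
- monitor.read_state(): the state, without advancing time (a new reading comes with each control period).
- viewer.get_image(name): name is "scene" or "top" or "wrist"; returns (picture, depth): 420x560x3 uint8, red, green, blue; 420x560 float32, mm along the optical axis (not along the pixel's ray), 0 where there is no reading.
- viewer.camera_model(name): a dict with "mtx" (3x3 intrinsics, pixels), "R" (3x3) and "t" (3): a world point X has camera coordinates R X + t. Camera axes: x right, y down, z forward; pixel columns grow to the right and rows downward; lengths in mm; the calibration is good to about 2 mm. A picture is of the moment at which its call begins: read the wrist's pose just before it. camera_model takes no time and is no camera call; for the wrist camera it gives the pose at the moment of the call.
- workorder.finish_job(): hands the job in; it is judged then, once.
The state is a dict: "clock": time; "qpos": joint angles; "qd": joint speeds; "tau": joint torques, N m; "eef_pos": TCP position; "tool_rot": TCP orientation; "force": force on the tool from outside, world axes, zero at the start; "torque": the same for the moment, N m; "width": finger opening in mm; "gripper_force": force on a finger pad.
Only numpy, scipy, OpenCV 4.12 (cv2) and the standard library are available. Lean on these libraries where they do the work, as an engineer would, in place of code of your own. Each camera call takes 0.05 s, during which the arm holds its last target. There are 200 camera calls.

## Working session

There is one attempt and no reset: what is moved stays moved. The work goes in short steps, Python scripts to look and compute and a tool call to move; the robot and the scene stay as the last step left them, time stands still between calls to the robot, and variables do not carry over. Pictures are saved under pics/ and viewed, at most 14 in all, crops included, and the job is handed in when it is done.

Besides the shell and the picture viewer there is one more tool, called as name(argument=value, ...) on one line, values as JSON. arm_command: Moves the arm, as the interface text tells. Its arguments: {"type":"object","properties":{"series":{"type":"array","items":{"type":"number"}}},"required":["series"]}

```bash
mkdir -p pics; python3 - <<'E'
from cell import monitor, viewer
import cv2
s=monitor.read_state();print(s)
for n in ("top","scene"):
    p,d=viewer.get_image(n);cv2.imwrite(f"pics/{n}0.png",cv2.cvtColor(p,cv2.COLOR_RGB2BGR))
    import numpy as np;np.save(f"{n}_d.npy",d)
    print(viewer.camera_model(n))
E
```

```text
{'clock': 0.0, 'qpos': array([-1.30181308,  0.62931529,  0.03845641,  1.51838826, -0.02700954,
        0.99631316, -0.0199815 ]), 'qd': array([ 0.00053574, -0.00028637,  0.00048522,  0.00026464, -0.00067973,
        0.00097658,  0.00056133]), 'tau': array([ 9.69634166e-04, -5.63410771e+01,  1.22617912e+00, -1.93439448e+01,
        1.09073496e-02,  1.04181049e-02,  2.26327688e-05]), 'eef_pos': array([213.3355726 , 613.31747873, 230.40286747]), 'tool_rot': array([-3.13968712e+00,  2.45820602e-05,  2.80681059e+00]), 'force': array([ 0.19637911, -0.83791898,  0.60716701]), 'torque': array([-0.01013162, -0.01480231,  0.01727331]), 'gripper_force': 0.0, 'width': 85.12391163348641}
{'mtx': array([[389.72288895,   0.        , 270.56703357],
       [  0.        , 389.72288895, 216.22091138],
       [  0.        ,   0.        ,   1.        ]]), 'R': array([[ 0.00797428, -0.99996457,  0.00269658],
       [-0.98646316, -0.00830825, -0.16377242],
       [ 0.16378902, -0.00135411, -0.98649446]]), 't': array([  70.9852834 ,  605.84599013, 1214.52892176])}
{'mtx': array([[388.76104767,   0.        , 274.61765909],
       [  0.        , 388.76104767, 202.8843909 ],
       [  0.        ,   0.        ,   1.        ]]), 'R': array([[-0.6562416 ,  0.75450981, -0.00786818],
       [ 0.52901733,  0.45263195, -0.7178196 ],
       [-0.53804054, -0.47522548, -0.69618469]]), 't': array([ 329.36823236, -272.98094472, 1430.1350325 ])}
```

View pics/top0.png

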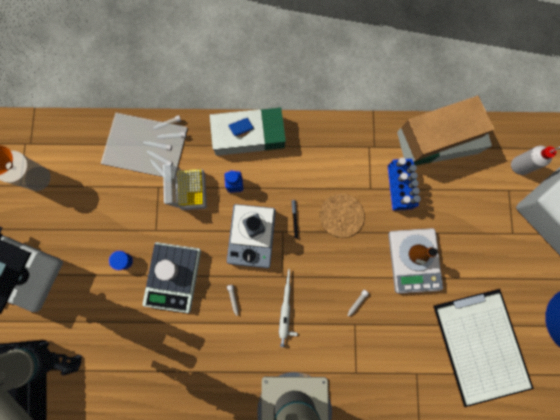

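View pics/scene0.png

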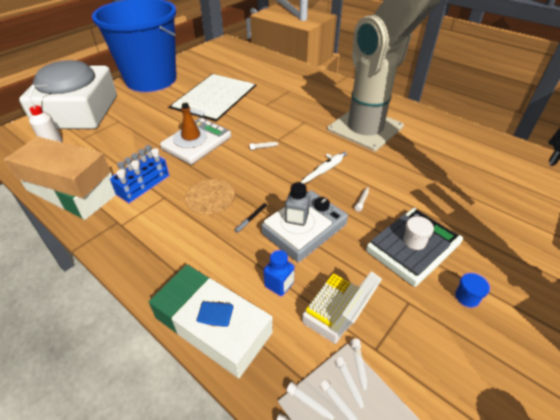

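The top view shows the flask on the balance (420,253), grey bottle on the stirrer (253,225), white jar on the warming plate (165,270) and the empty mat at (342,216). The tube rack is at (403,185) and the tip box at (185,188).
Bottle candidates: grey (253,225) and blue (233,181). The grey one on the stirrer is meant.
Jar candidates: white (165,270) and blue (121,261). The white one on the warmer is meant.

```bash
cat > h.py <<'E'
import numpy as np,cv2
from cell import monitor,viewer
def cloud(d,m):
    v,u=np.mgrid[:d.shape[0],:d.shape[1]]
    K=m["mtx"];c=np.stack([(u-K[0,2])/K[0,0]*d,(v-K[1,2])/K[1,1]*d,d],-1)
    W=(c-m["t"])@m["R"]; W[d==0]=np.nan; return W
def sel(W,box,z0,z1):
    u0,v0,u1,v1=box;P=W[v0:v1,u0:u1].reshape(-1,3)
    return P[(P[:,2]>z0)&(P[:,2]<z1)]
def tool(dst,st=None):
    "shift in cm along tool x,y,z to reach world point dst (mm)"
    from scipy.spatial.transform import Rotation as Ro
    st=st or monitor.read_state()
    return np.round(Ro.from_euler('xyz',st["tool_rot"]).inv().apply(np.array(dst)-st["eef_pos"])/10,2)
E
python3 - <<'E'
from h import *
d=np.load("top_d.npy");m=viewer.camera_model("top");W=cloud(d,m)
for n,b,z0,z1 in [("balpan",(385,225,445,298),43,54),("stirplate",(225,200,280,270),57,67),("warmplate",(140,240,205,315),46,58),("mat",(315,190,370,240),2.5,12),
 ("flasktop",(395,230,445,280),150,180),("bottletop",(235,205,275,245),160,185),("jartop",(145,250,190,295),100,120),("rack",(380,150,425,215),60,130),("tip",(155,155,210,215),50,150)]:
    P=sel(W,b,z0,z1)
    if len(P)<5: print(n,len(P));continue
    xy=P[:,:2].astype(np.float32)
    r=cv2.minAreaRect(xy);c=cv2.minEnclosingCircle(xy)
    print(n,len(P),"z%.0f"%np.median(P[:,2]),"rect",np.round(r[0]),np.round(r[1]),round(r[2]),"circ",np.round(c[0]),round(c[1]),"mean",P.mean(0).round())
p=cv2.imread("pics/top0.png")
cv2.imwrite("pics/crop.png",cv2.resize(p[150:325,100:300],None,fx=4,fy=3.4,interpolation=cv2.INTER_CUBIC)[:600])
E
```

```text
balpan 671 z49 rect [ 462. -397.] [174. 130.] 4 circ [ 452. -390.] 97 mean [ 485. -385.   49.]
stirplate 1124 z62 rect [546. 137.] [128. 179.] 84 circ [552. 137.] 99 mean [567. 138.  62.]
warmplate 1582 z52 rect [436. 390.] [141. 140.] 82 circ [435. 390.] 97 mean [436. 385.  52.]
mat 1730 z6 rect [ 622. -166.] [168. 186.] 0 circ [ 622. -164.] 122 mean [ 620. -162.    6.]
flasktop 94 z167 rect [ 485. -394.] [28. 27.] 44 circ [ 486. -394.] 15 mean [ 486. -393.  164.]
bottletop 152 z174 rect [566. 129.] [38. 38.] 0 circ [566. 129.] 20 mean [565. 129. 174.]
jartop 338 z110 rect [428. 395.] [59. 60.] 47 circ [429. 395.] 31 mean [429. 394. 110.]
rack 1167 z70 rect [ 731. -377.] [186. 101.] 3 circ [ 730. -361.] 97 mean [ 723. -362.   80.]
tip 1364 z66 rect [698. 357.] [127. 109.] 5 circ [696. 359.] 79 mean [695. 361.  78.]
```

View pics/crop.png

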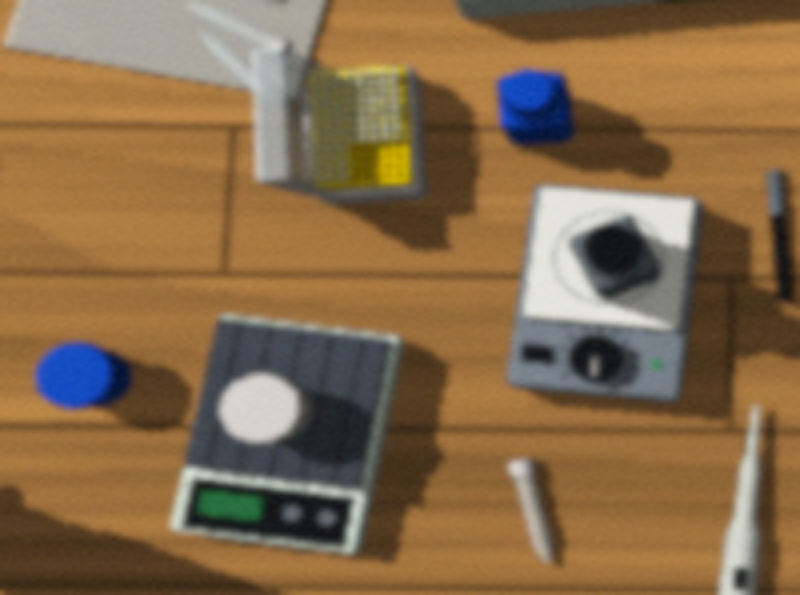

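The crop shows the grey bottle turned about 25° on the stirrer (crop 615,250) and the white jar on the warmer (260,408). The look-alikes are blue (535,105 and 80,375).

Plan: jar to mat, bottle to warmer, flask to stirrer, jar to balance. I'll measure the stirrer and balance plates again once they are clear.

arm_command(series=[100,-3.5,-1.7,0,0,100,-7,-3.4,0,0,100,-10.5,-5.1,0,0,100,-14,-6.8,0,0,100,-17.5,-8.5,0,0])

```text
clock: 0.52
eef_pos: [351.7, 474.5, 230.9]
tool_rot: [-3.141, -0.0, 2.807]
force: [0.8, -0.4, 0.4]
width: 85.4
gripper_force: 0.0
```

arm_command(series=[100,-3.5,-1.7,0,0,100,-7,-3.4,0,0,100,-10,-5,2,0,100,-10,-5,4,0,100,-10,-5,4,0])

```text
clock: 0.93
eef_pos: [429.1, 391.5, 187.9]
tool_rot: [-3.135, -0.002, 2.801]
force: [-0.8, 0.6, -0.8]
width: 85.4
gripper_force: 0.0
```

```bash
python3 - <<'E'
from h import *
s=monitor.read_state();m=viewer.camera_model("wrist");p,d=viewer.get_image("wrist")
cv2.imwrite("pics/w1.png",cv2.cvtColor(p,cv2.COLOR_RGB2BGR))
print(s["clock"],s["eef_pos"],s["tool_rot"],s["qpos"])
W=cloud(d,m);P=sel(W,(0,0,560,420),103,118)
P=P[np.hypot(P[:,0]-429,P[:,1]-395)<50]
print(len(P),cv2.minEnclosingCircle(P[:,:2].astype(np.float32)),np.median(P,0),tool([429,395,76],s))
E
```

```text
0.9333 [429.14526235 391.52539981 187.87953375] [-3.13453369e+00 -2.13384377e-03  2.80129863e+00] [-0.81326953  0.58324652  0.03836541  1.75602407 -0.02758579  0.8101371
  0.46843779]
6578 ((429.0501708984375, 398.0222473144531), 31.216026306152344) [427.23365735 398.72324171 109.1578732 ] [ 0.11  0.4  11.19]
```

View pics/w1.png

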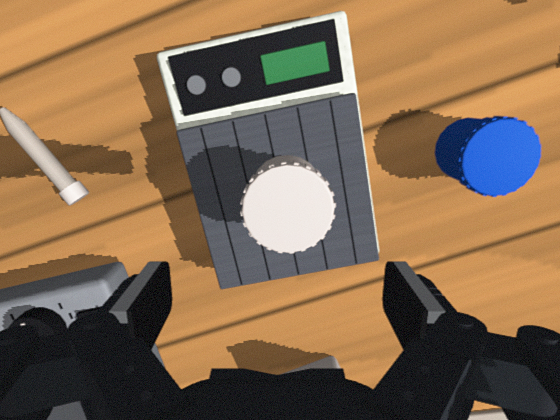

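The wrist view shows the jar lid at (289,208) between the fingers (150/405, 290), with the blue jar at (500,155) clear of them. I'm going down and gripping.

arm_command(series=[100,0.15,0.5,2,0,100,0.15,0.5,5,0,100,0.15,0.5,8,0,100,0.15,0.5,10.3,0,100,0.15,0.5,11.2,0])

```text
clock: 1.4
eef_pos: [426.5, 402.1, 77.1]
tool_rot: [-3.139, -0.003, 2.81]
force: [-0.4, 0.3, -0.2]
width: 85.4
gripper_force: 0.0
```

arm_command(series=[100,0,0,0,0,50,0,0,0,0,30,0,0,0,0,30,0,0,0,0,30,0,0,0,0])

```text
clock: 1.82
eef_pos: [430.0, 402.4, 81.6]
tool_rot: [3.138, 0.001, 2.807]
force: [-1.1, 0.1, 6.1]
width: 58.4
gripper_force: 64.5
```

arm_command(series=[30,0,0,0,0,30,0,0,0,0,30,0,0,0,0,30,0,0,0,0,30,0,0,0,0])

```text
clock: 2.23
eef_pos: [430.0, 402.4, 81.6]
tool_rot: [3.138, 0.001, 2.807]
force: [-0.7, -0.1, 6.8]
width: 58.6
gripper_force: 64.5
```

arm_command(series=[30,0,0,-0.5,0,30,0,0,-1.5,0,30,0,0,-3,0,30,0,0,-4,0,30,0,0,-4,0])

```text
clock: 2.65
eef_pos: [430.7, 402.6, 122.3]
tool_rot: [3.137, 0.002, 2.807]
force: [0.7, 0.7, -2.0]
width: 58.4
gripper_force: 64.4
```

```bash
python3 - <<'E'
from h import *
s=monitor.read_state();p,d=viewer.get_image("scene")
cv2.imwrite("pics/s1.png",cv2.resize(cv2.cvtColor(p,cv2.COLOR_RGB2BGR)[130:300,330:520],None,fx=3,fy=3))
print(s)
E
```

```text
{'clock': 2.65, 'qpos': array([-0.81881052,  0.67727672,  0.03055847,  1.79692151, -0.03104516,
        0.66247423,  0.46520949]), 'qd': array([-0.0008455 ,  0.03401278, -0.00376581,  0.01985834,  0.00064527,
       -0.03543489,  0.00041344]), 'tau': array([-8.23549437e-02, -5.40525377e+01,  1.14497211e+00, -1.39771718e+01,
        4.52729160e-03,  3.68422559e-01, -3.62502687e-03]), 'eef_pos': array([430.65606712, 402.63767569, 122.28248508]), 'tool_rot': array([3.13674958e+00, 2.34580683e-03, 2.80661574e+00]), 'force': array([ 0.71888426,  0.69079805, -2.01095173]), 'torque': array([ 0.00904976, -0.09745421, -0.02066282]), 'gripper_force': 64.43750739097595, 'width': 58.39726897763352}
```

View pics/s1.png

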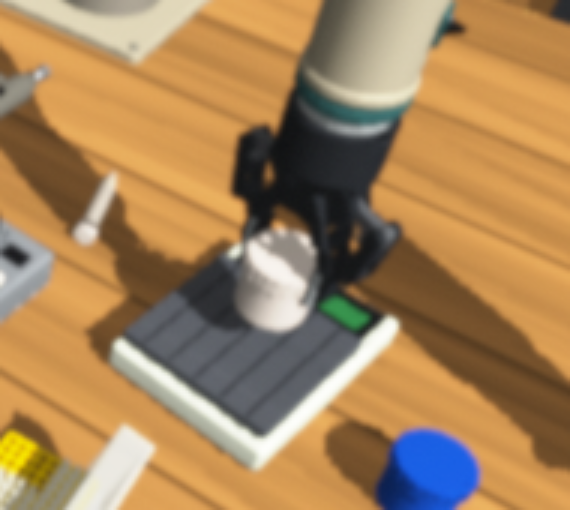

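The jar is held upright in the gripper above the plate (crop 275,280). I'm carrying it to the mat above bottle height.

arm_command(series=[30,0,0,-4,0,30,0,0,-8,0,30,-1.5,-2,-11,0,30,-3.7,-4.8,-12,0,30,-6,-7.7,-12,0])

```text
clock: 3.12
eef_pos: [461.7, 310.2, 242.3]
tool_rot: [3.136, 0.003, 2.81]
force: [0.7, -0.7, -1.9]
width: 58.4
gripper_force: 65.3
```

arm_command(series=[30,-2.3,-3,0,0,30,-4.6,-6,0,0,30,-6.9,-9,0,0,30,-9.2,-12,0,0,30,-11.5,-14.9,0,0])

```text
clock: 3.53
eef_pos: [520.0, 128.2, 238.9]
tool_rot: [-3.141, -0.001, 2.807]
force: [0.7, -0.1, -1.6]
width: 58.4
gripper_force: 65.3
```

arm_command(series=[30,-2.3,-3,0,0,30,-4.6,-6,0,0,30,-6.9,-9,0,0,30,-9.2,-12,0,0,30,-11.5,-14.9,0,0])

```text
clock: 3.95
eef_pos: [579.6, -50.2, 238.7]
tool_rot: [-3.141, -0.001, 2.806]
force: [0.7, 0.7, -1.0]
width: 58.1
gripper_force: 65.3
```

arm_command(series=[30,-2.3,-3,0,0,30,-4.6,-6,0,0,30,-6.6,-8.4,3,0,30,-7.5,-9.6,6,0,30,-7.5,-9.6,9,0])

```text
clock: 4.37
eef_pos: [619.3, -170.3, 147.8]
tool_rot: [-3.138, 0.003, 2.8]
force: [-0.3, -0.4, -1.6]
width: 58.2
gripper_force: 65.3
```

arm_command(series=[30,0,0,2,0,30,0,0,3,0,30,0,0,3,0,30,0,0,3,0,30,0,0,3,0])

```text
clock: 4.78
eef_pos: [620.3, -163.5, 120.8]
tool_rot: [3.141, 0.003, 2.807]
force: [-1.0, -0.1, -1.4]
width: 57.9
gripper_force: 65.3
```

```bash
python3 - <<'E'
from h import *
s=monitor.read_state()
print(tool([620,-163,38],s),s["qpos"],s["qd"])
E
```

```text
[0.07 0.03 8.28] [ 0.17817416  0.74266024  0.0600869   1.6446441  -0.05941804  0.75327283
  1.50218182] [-0.00173756 -0.01346841  0.00141181 -0.00514167  0.00108305 -0.00148556
 -0.00094076]
```

arm_command(series=[30,0,0,2.5,0,30,0,0,5,0,30,0,0,7,0,30,0,0,7.6,0,30,0,0,7.9,0])

```text
clock: 5.2
eef_pos: [619.4, -163.3, 40.5]
tool_rot: [3.142, 0.0, 2.807]
force: [-0.0, 0.0, -0.8]
width: 58.2
gripper_force: 65.3
```

arm_command(series=[30,0,0,0.1,0,30,0,0,0.2,0,30,0,0,0.3,0,30,0,0,0.3,0,30,0,0,0.3,0])

```text
clock: 5.62
eef_pos: [619.6, -163.7, 38.1]
tool_rot: [3.141, 0.001, 2.807]
force: [0.5, -0.5, -1.2]
width: 58.3
gripper_force: 65.3
```

arm_command(series=[30,0,0,0.1,0,30,0,0,0.2,0,30,0,0,0.3,0,30,0,0,0.35,0,30,0,0,0.35,0])

```text
clock: 6.03
eef_pos: [619.4, -163.6, 35.6]
tool_rot: [3.141, 0.001, 2.807]
force: [-2.9, 1.2, 10.1]
width: 58.2
gripper_force: 66.9
```

arm_command(series=[100,0,0,0,0,100,0,0,0,0,100,0,0,0,0,100,0,0,0,0,100,0,0,0,0])

```text
clock: 6.45
eef_pos: [619.1, -163.5, 33.6]
tool_rot: [-3.142, -0.0, 2.807]
force: [-0.5, 0.2, -0.7]
width: 85.2
gripper_force: 0.0
```

arm_command(series=[100,0,0,-2,0,100,0,0,-6,0,100,0,0,-10,0,100,0,0,-14,0,100,0,0,-18,0])

```text
clock: 6.87
eef_pos: [618.7, -163.4, 215.4]
tool_rot: [-3.141, -0.001, 2.807]
force: [2.2, 0.5, -0.1]
width: 85.3
gripper_force: 0.0
```

arm_command(series=[100,1,2,-2,0,100,2.7,4.9,-2.3,0,100,4.5,8,-2.3,0,100,6.4,11.3,-2.3,0,100,8.3,14.6,-2.3,0])

```text
clock: 7.28
eef_pos: [588.1, 2.9, 237.0]
tool_rot: [3.141, 0.0, 2.806]
force: [1.9, 0.6, 0.5]
width: 85.4
gripper_force: 0.0
```

arm_command(series=[100,1.9,3.3,0,0,100,3.7,6.6,0,0,100,5.3,9.5,0,0,100,6.3,11.3,0,0,100,6.3,11.3,0,0])

```text
clock: 7.7
eef_pos: [564.7, 136.4, 236.6]
tool_rot: [3.138, -0.003, 2.816]
force: [-0.2, 0.4, 0.2]
width: 85.3
gripper_force: 0.0
```

arm_command(series=[100,0,0,0,0,100,0,0,0,0,100,0,0,0,0,100,0,0,0,0,100,0,0,0,0])

```text
clock: 8.12
eef_pos: [566.6, 127.7, 236.8]
tool_rot: [-3.141, 0.0, 2.805]
force: [-0.1, -0.2, 0.3]
width: 85.0
gripper_force: 0.0
```

```bash
python3 - <<'E'
from h import *
s=monitor.read_state();m=viewer.camera_model("wrist");p,d=viewer.get_image("wrist")
cv2.imwrite("pics/w2.png",cv2.cvtColor(p,cv2.COLOR_RGB2BGR))
W=cloud(d,m);P=sel(W,(0,0,560,420),166,182)
P=P[np.hypot(P[:,0]-566,P[:,1]-129)<40]
c=cv2.minEnclosingCircle(P[:,:2].astype(np.float32));print(len(P),c)
print(s["eef_pos"],tool([566,129,142],s))
# jar on mat, from top
p,d=viewer.get_image("top");W=cloud(d,viewer.camera_model("top"));P=sel(W,(315,180,375,250),57,72)
print("jar",len(P),cv2.minEnclosingCircle(P[:,:2].astype(np.float32)),np.median(P[:,2]))
E
```

```text
3158 ((566.98046875, 132.18838500976562), 20.7299861907959)
[566.61152941 127.7306439  236.78838612] [0.1  0.1  9.48]
jar 282 ((619.5144653320312, -167.10595703125), 30.996599197387695) 64.34369990082607
```

View pics/w2.png

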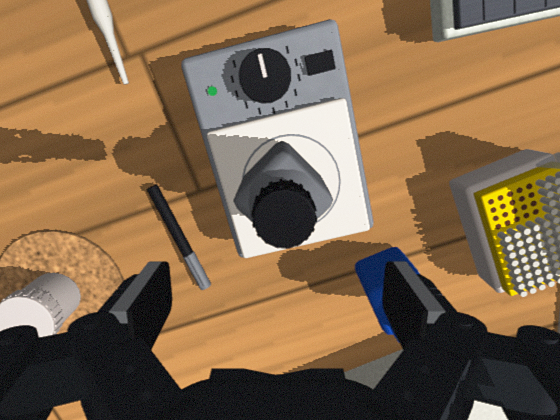

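The wrist view shows the black cap at (284,213) centred between the fingers, the blue bottle (385,285) clear, and the jar standing on the mat (30,305). I'm gripping the cap.

arm_command(series=[100,0.1,0.4,2,0,100,0.1,0.4,5,0,100,0.1,0.4,8,0,100,0.1,0.4,9.2,0,100,0.1,0.4,9.5,0])

```text
clock: 8.63
eef_pos: [564.7, 132.4, 139.0]
tool_rot: [-3.138, -0.005, 2.806]
force: [0.0, 0.9, 0.3]
width: 85.4
gripper_force: 0.0
```

arm_command(series=[60,0,0,0,0,30,0,0,0,0,10,0,0,0,0,10,0,0,0,0,10,0,0,0,0])

```text
clock: 9.05
eef_pos: [567.5, 132.4, 143.5]
tool_rot: [3.141, 0.002, 2.806]
force: [-1.3, -2.4, 5.1]
width: 37.8
gripper_force: 61.1
```

arm_command(series=[10,0,0,0,0,10,0,0,0,0,10,0,0,0,0,10,0,0,0,0,10,0,0,0,0])

```text
clock: 9.47
eef_pos: [567.5, 132.4, 143.4]
tool_rot: [3.141, 0.002, 2.806]
force: [-1.4, -1.1, 5.2]
width: 37.5
gripper_force: 61.1
```

arm_command(series=[10,0,0,-0.5,0,10,0,0,-2,0,10,0,0,-4,0,10,0.5,0.5,-5.5,0,10,2,2,-6,0])

```text
clock: 9.88
eef_pos: [557.3, 155.4, 204.7]
tool_rot: [3.141, 0.006, 2.801]
force: [1.0, 0.5, -2.3]
width: 37.7
gripper_force: 61.5
```

arm_command(series=[10,2,1.9,0,0,10,4.3,4.2,0,0,10,6.7,6.5,0,0,10,9.1,8.8,0,0,10,11.5,11.1,0,0])

```text
clock: 10.3
eef_pos: [481.2, 302.7, 202.3]
tool_rot: [3.141, -0.0, 2.807]
force: [0.1, -0.1, -3.3]
width: 37.8
gripper_force: 61.5
```

arm_command(series=[10,2.4,2.3,0,0,10,4.6,4.4,0,0,10,6.2,6,0,0,10,7.2,7,0,0,10,7.4,7.2,0,0])

```text
clock: 10.72
eef_pos: [433.8, 397.0, 202.0]
tool_rot: [3.14, -0.002, 2.812]
force: [-0.4, 0.5, -2.7]
width: 37.8
gripper_force: 61.5
```

arm_command(series=[10,0,0,0,0,10,0,0,0,0,10,0,0,0,0,10,0,0,0,0,10,0,0,0,0])

```text
clock: 11.13
eef_pos: [436.9, 392.3, 201.9]
tool_rot: [-3.141, 0.0, 2.805]
force: [-0.6, -0.3, -3.0]
width: 37.6
gripper_force: 61.5
```

```bash
python3 - <<'E'
from h import *
s=monitor.read_state();m=viewer.camera_model("wrist");p,d=viewer.get_image("wrist")
W=cloud(d,m);P=sel(W,(0,0,560,420),45,59)
P=P[np.hypot(P[:,0]-437,P[:,1]-393)<110]
print(cv2.minAreaRect(P[:,:2].astype(np.float32)))
print(s["eef_pos"],tool([437,393,133.4],s))
# stirrer plate now free, balance
p,d=viewer.get_image("top");np.save("top2.npy",d);W=cloud(d,viewer.camera_model("top"))
P=sel(W,(215,195,290,275),57,66);f=P[P[:,0]>516]
for q in (P,f): print("stir",cv2.minAreaRect(q[:,:2].astype(np.float32)),np.median(q[:,2]))
E
```

```text
((436.0155029296875, 392.34100341796875), (140.3903045654297, 139.81410217285156), 82.16097259521484)
[436.90528115 392.26382281 201.86640444] [0.02 0.08 6.85]
stir ((545.6973266601562, 139.03451538085938), (126.28498077392578, 178.49595642089844), 83.92314910888672) 62.401865334471864
stir ((572.7250366210938, 136.3592529296875), (125.97840881347656, 125.19239044189453), 84.48233032226562) 62.385365559613454
```

arm_command(series=[10,0,0,1.5,0,10,0,0,3.5,0,10,0,0,5.2,0,10,0,0,6,0,10,0,0,6.3,0])

```text
clock: 11.65
eef_pos: [435.4, 392.8, 137.3]
tool_rot: [-3.139, -0.001, 2.807]
force: [0.7, 0.0, -3.2]
width: 37.2
gripper_force: 61.6
```

arm_command(series=[10,0,0,0.1,0,10,0,0,0.2,0,10,0,0,0.3,0,10,0,0,0.4,0,10,0,0,0.4,0])

```text
clock: 12.07
eef_pos: [436.2, 393.8, 135.2]
tool_rot: [3.141, 0.0, 2.807]
force: [0.3, -1.2, -3.1]
width: 37.6
gripper_force: 61.6
```

arm_command(series=[10,0,0,0.1,0,10,0,0,0.2,0,10,0,0,0.2,0,10,0,0,0.2,0,10,0,0,0.2,0])

```text
clock: 12.48
eef_pos: [436.2, 393.7, 133.5]
tool_rot: [3.141, 0.0, 2.807]
force: [-1.0, -0.3, 5.2]
width: 37.4
gripper_force: 62.1
```

arm_command(series=[100,0,0,0,0,100,0,0,0,0,100,0,0,0,0,100,0,0,0,0,100,0,0,-1,0])

```text
clock: 12.9
eef_pos: [434.9, 392.7, 141.3]
tool_rot: [-3.138, -0.002, 2.807]
force: [0.1, 0.1, -0.1]
width: 85.6
gripper_force: 0.0
```

arm_command(series=[100,0,0,-3,0,100,0,0,-6.5,0,100,0,0,-9.5,0,100,-1,-2.3,-10.5,0,100,-2.4,-5.7,-10.5,0])

```text
clock: 13.32
eef_pos: [441.0, 336.7, 251.8]
tool_rot: [3.132, 0.003, 2.813]
force: [1.9, 0.1, 0.2]
width: 85.3
gripper_force: 0.0
```

arm_command(series=[100,-1.5,-3.5,0,0,100,-3,-7,0,0,100,-4.5,-10.5,0,0,100,-6,-14,0,0,100,-7.5,-17.5,0,0])

```text
clock: 13.73
eef_pos: [453.2, 140.3, 248.7]
tool_rot: [3.141, 0.001, 2.807]
force: [0.7, -0.6, 0.2]
width: 85.3
gripper_force: 0.0
```

arm_command(series=[100,-1.5,-3.5,0,0,100,-3,-7,0,0,100,-4.5,-10.5,0,0,100,-6,-14,0,0,100,-7.5,-17.5,0,0])

```text
clock: 14.15
eef_pos: [466.6, -49.8, 248.7]
tool_rot: [3.141, 0.001, 2.807]
force: [-0.4, -0.3, 0.9]
width: 85.0
gripper_force: 0.0
```

arm_command(series=[100,-1.5,-3.5,0,0,100,-3,-7,0,0,100,-4.5,-10.5,0,0,100,-6,-14,0,0,100,-7.5,-17.5,0,0])

```text
clock: 14.57
eef_pos: [479.9, -239.8, 248.7]
tool_rot: [3.141, 0.001, 2.807]
force: [0.5, -0.3, -0.3]
width: 85.4
gripper_force: 0.0
```

arm_command(series=[100,-1.5,-3.5,0,0,100,-3,-7,0,0,100,-4.5,-10.5,0,0,100,-5.5,-13.4,0,0,100,-5.7,-14.2,0,0])

```text
clock: 14.98
eef_pos: [485.3, -397.6, 248.4]
tool_rot: [-3.137, 0.002, 2.8]
force: [-0.4, -1.3, 0.3]
width: 85.3
gripper_force: 0.0
```

arm_command(series=[100,0,0,0,0,100,0,0,0,0,100,0,0,0,0,100,0,0,0,0,100,0,0,0,0])

```text
clock: 15.4
eef_pos: [487.8, -388.9, 248.1]
tool_rot: [3.141, 0.0, 2.809]
force: [-0.1, 0.5, 0.0]
width: 85.4
gripper_force: 0.0
```

```bash
python3 - <<'E'
from h import *
s=monitor.read_state();m=viewer.camera_model("wrist");p,d=viewer.get_image("wrist")
cv2.imwrite("pics/w3.png",cv2.cvtColor(p,cv2.COLOR_RGB2BGR))
W=cloud(d,m)
for z0,z1 in ((162,172),(148,157)):
    P=sel(W,(0,0,560,420),z0,z1);P=P[np.hypot(P[:,0]-487,P[:,1]+391)<35]
    print(len(P),cv2.minEnclosingCircle(P[:,:2].astype(np.float32)))
print(s["eef_pos"],tool([487,-391,115],s),s["qpos"])
p,d=viewer.get_image("top");W=cloud(d,viewer.camera_model("top"));P=sel(W,(140,240,205,315),158,175)
print("bottle",cv2.minEnclosingCircle(P[:,:2].astype(np.float32)),np.median(P[:,2]))
E
```

```text
1081 ((486.889892578125, -393.0437927246094), 12.397924423217773)
405 ((486.667236328125, -393.0266418457031), 15.381363868713379)
[ 487.83188386 -388.91812541  248.11407125] [ 1.000e-02 -2.400e-01  1.331e+01] [ 0.51831082  0.5786056   0.18070793  1.57802102 -0.1183882   0.99582269
  1.97326927]
bottle ((433.91827392578125, 390.0189208984375), 20.315959930419922) 163.95238958323404
```

View pics/w3.png

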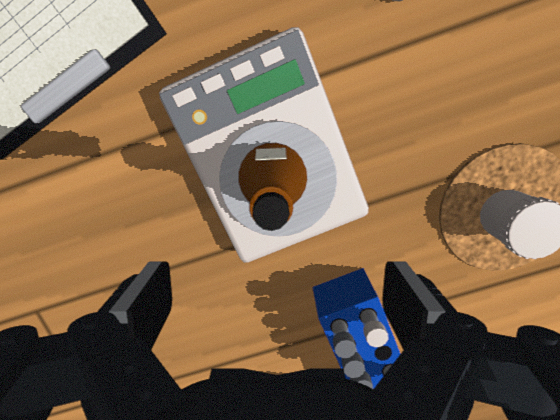

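The wrist view shows the black stopper at (270,210) in the flask on the pan, with the tube rack at (355,325) well clear. I'm gripping the neck.

arm_command(series=[100,0,-0.4,3,0,100,0,-0.4,6.5,0,100,0,-0.4,10,0,100,0,-0.4,12.3,0,100,0,-0.4,13,0])

```text
clock: 15.92
eef_pos: [483.8, -392.1, 113.8]
tool_rot: [3.139, -0.007, 2.807]
force: [-0.8, 1.0, -0.1]
width: 85.6
gripper_force: 0.0
```

arm_command(series=[60,0,0,0,0,30,0,0,0,0,5,0,0,0,0,5,0,0,0,0,5,0,0,0,0])

```text
clock: 16.33
eef_pos: [486.9, -394.9, 119.7]
tool_rot: [-3.141, 0.003, 2.807]
force: [0.9, 2.1, 6.0]
width: 28.0
gripper_force: 58.4
```

arm_command(series=[5,0,0,0,0,5,0,0,0,0,5,0,0,0,0,5,0,0,0,0,5,0,0,0,0])

```text
clock: 16.75
eef_pos: [487.2, -394.7, 119.7]
tool_rot: [-3.141, 0.003, 2.807]
force: [0.2, 2.5, 7.5]
width: 28.2
gripper_force: 58.2
```

arm_command(series=[5,0,0,-0.5,0,5,0,0,-2,0,5,0,0,-4.5,0,5,0,0,-7,0,5,0.2,1,-9,0])

```text
clock: 17.17
eef_pos: [486.1, -387.2, 209.7]
tool_rot: [-3.139, 0.001, 2.804]
force: [-0.6, -2.0, -2.0]
width: 27.9
gripper_force: 59.0
```

```bash
python3 - <<'E'
from h import *
p,d=viewer.get_image("scene")
cv2.imwrite("pics/s2.png",cv2.cvtColor(p,cv2.COLOR_RGB2BGR))
E
```

```text
(no output)
```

View pics/s2.png

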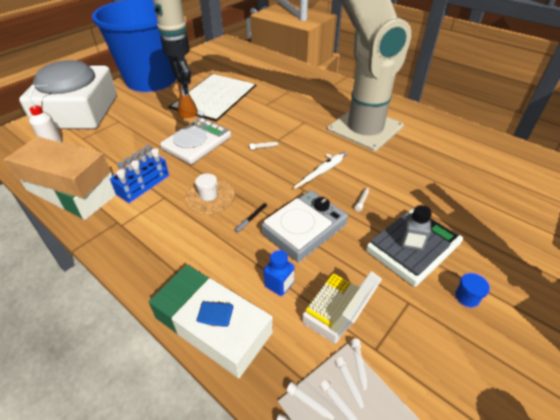

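The scene view shows the flask hanging upright from the gripper (187,105), the bottle standing on the warmer (415,235), and the stirrer and pan free. I'm carrying the flask over.

arm_command(series=[5,0.3,2.5,0,0,5,0.9,6,0,0,5,1.6,9.6,0,0,5,2.2,13.2,0,0,5,2.9,16.8,0,0])

```text
clock: 17.63
eef_pos: [514.7, -214.6, 207.5]
tool_rot: [3.142, -0.0, 2.806]
force: [1.1, 0.5, -2.1]
width: 27.4
gripper_force: 59.4
```

arm_command(series=[5,0.6,3.6,0,0,5,1.2,7.2,0,0,5,1.9,10.8,0,0,5,2.5,14.4,0,0,5,3.2,18,0,0])

```text
clock: 18.05
eef_pos: [543.6, -34.1, 207.6]
tool_rot: [-3.141, -0.0, 2.807]
force: [0.3, -0.9, -1.9]
width: 27.8
gripper_force: 59.4
```

arm_command(series=[5,0.6,3.6,0,0,5,1.2,7.2,0,0,5,1.9,10.8,0,0,5,2.5,14.4,0,0,5,3,17,0,0])

```text
clock: 18.47
eef_pos: [571.2, 139.0, 207.4]
tool_rot: [3.14, -0.001, 2.81]
force: [0.1, 0.6, -2.4]
width: 27.9
gripper_force: 59.5
```

arm_command(series=[5,0.1,0.4,0,0,5,0.1,0.4,0,0,5,0.1,0.4,0,0,5,0.1,0.4,0,0,5,0.1,0.4,0,0])

```text
clock: 18.88
eef_pos: [571.8, 136.6, 207.8]
tool_rot: [-3.141, 0.0, 2.804]
force: [1.4, -0.1, -2.8]
width: 28.1
gripper_force: 59.6
```

```bash
python3 - <<'E'
from h import *
s=monitor.read_state();m=viewer.camera_model("wrist");p,d=viewer.get_image("wrist")
W=cloud(d,m);P=sel(W,(0,0,560,420),57,66.5)
P=P[(np.hypot(P[:,0]-573,P[:,1]-139)<95)&(P[:,0]-573-0.1*(P[:,1]-139)>-63)]
print(cv2.minAreaRect(P[:,:2].astype(np.float32)))
print(s["eef_pos"],tool([573.5,139,133.7],s))
# balance pan, free
p,d=viewer.get_image("top");W=cloud(d,viewer.camera_model("top"))
P=sel(W,(385,220,450,300),44,54);P=P[np.hypot(P[:,0]-487,P[:,1]+393)<90]
from scipy.optimize import minimize
best=max(((( np.hypot(P[:,0]-x,P[:,1]-y)<58).sum()-(np.hypot(P[:,0]-x,P[:,1]-y)>=58).sum(),x,y) for x in range(460,515,1) for y in range(-420,-365,1)))
Q=P[np.hypot(P[:,0]-best[1],P[:,1]-best[2])<61]
print("pan",best,len(P),cv2.minEnclosingCircle(Q[:,:2].astype(np.float32)),Q.mean(0))
E
```

```text
((573.0887451171875, 138.59295654296875), (125.23983764648438, 124.72712707519531), 84.52420043945312)
[571.76635989 136.60662822 207.79893453] [-0.08  0.29  7.41]
pan (np.int64(973), 493, -392) 1013 ((492.9309387207031, -393.0494689941406), 58.4531364440918) [ 492.29776286 -391.79262223   49.06817694]
```

arm_command(series=[5,-0.1,0.3,1.5,0,5,-0.1,0.3,3.5,0,5,-0.1,0.3,5.5,0,5,-0.1,0.3,6.5,0,5,-0.1,0.3,6.9,0])

```text
clock: 19.4
eef_pos: [572.6, 140.4, 137.1]
tool_rot: [-3.14, -0.003, 2.806]
force: [-0.8, 0.0, -1.8]
width: 27.8
gripper_force: 59.6
```

arm_command(series=[5,0,0,0.1,0,5,0,0,0.2,0,5,0,0,0.3,0,5,0,0,0.4,0,5,0,0,0.4,0])

```text
clock: 19.82
eef_pos: [574.1, 141.4, 135.3]
tool_rot: [3.141, 0.001, 2.807]
force: [0.1, -0.4, -1.3]
width: 27.9
gripper_force: 59.6
```

arm_command(series=[5,0,0,0.1,0,5,0,0,0.2,0,5,0,0,0.2,0,5,0,0,0.2,0,5,0,0,0.2,0])

```text
clock: 20.23
eef_pos: [574.5, 141.7, 133.7]
tool_rot: [3.14, 0.001, 2.807]
force: [-0.4, 0.1, 5.8]
width: 27.3
gripper_force: 59.6
```

arm_command(series=[100,0,0,0,0,100,0,0,0,0,100,0,0,0,0,100,0,0,0,0,100,0,0,-1,0])

```text
clock: 20.65
eef_pos: [572.2, 141.0, 141.2]
tool_rot: [-3.139, -0.003, 2.807]
force: [-0.1, 1.1, 0.4]
width: 85.1
gripper_force: 0.0
```

arm_command(series=[100,0,0,-3,0,100,0,0,-6.5,0,100,0,0,-9.5,0,100,-0.9,-1.8,-10.5,0,100,-2.4,-4.6,-10.5,0])

```text
clock: 21.07
eef_pos: [583.1, 94.3, 252.1]
tool_rot: [3.135, 0.005, 2.814]
force: [0.6, -0.7, -0.7]
width: 85.3
gripper_force: 0.0
```

arm_command(series=[100,-1.7,-3.3,0,0,100,-3.4,-6.6,0,0,100,-5.1,-9.9,0,0,100,-6.8,-13.2,0,0,100,-8.5,-16.4,0,0])

```text
clock: 21.48
eef_pos: [607.6, -94.9, 248.6]
tool_rot: [-3.142, 0.001, 2.806]
force: [-0.4, -1.6, 0.4]
width: 85.2
gripper_force: 0.0
```

arm_command(series=[100,-1.7,-3.2,1,0,100,-3,-5.5,3,0,100,-3.5,-6.3,6,0,100,-3.5,-6.3,8.5,0,100,-3.5,-6.3,9,0])

```text
clock: 21.9
eef_pos: [617.0, -164.4, 154.0]
tool_rot: [-3.141, -0.007, 2.804]
force: [-1.3, 1.8, -0.0]
width: 85.5
gripper_force: 0.0
```

arm_command(series=[100,0,0,0,0,100,0,0,0,0,100,0,0,0,0,100,0,0,0,0,100,0,0,0,0])

```text
clock: 22.32
eef_pos: [621.0, -163.5, 159.4]
tool_rot: [3.141, 0.003, 2.808]
force: [0.4, 0.4, 0.3]
width: 85.3
gripper_force: 0.0
```

```bash
python3 - <<'E'
from h import *
s=monitor.read_state();m=viewer.camera_model("wrist");p,d=viewer.get_image("wrist")
W=cloud(d,m);P=sel(W,(0,0,560,420),56,72)
P=P[np.hypot(P[:,0]-620,P[:,1]+164)<45];c=cv2.minEnclosingCircle(P[:,:2].astype(np.float32))
print(len(P),c,s["eef_pos"],tool([*c[0],34],s))
E
```

```text
5740 ((620.3827514648438, -163.90220642089844), 31.278507232666016) [ 621.0145947  -163.50793017  159.40978201] [ 0.08 -0.06 12.54]
```

arm_command(series=[100,0,0,3,0,100,0,0,6.5,0,100,0,0,9.5,0,100,0,0,11.6,0,100,0,0,12.2,0])

```text
clock: 22.78
eef_pos: [617.7, -162.9, 32.5]
tool_rot: [-3.141, -0.006, 2.807]
force: [-1.1, 0.1, 0.2]
width: 85.2
gripper_force: 0.0
```

arm_command(series=[60,0,0,0,0,30,0,0,0,0,30,0,0,0,0,30,0,0,0,0,30,0,0,0,0])

```text
clock: 23.2
eef_pos: [621.6, -164.3, 37.8]
tool_rot: [3.141, 0.004, 2.807]
force: [0.2, -0.0, 4.8]
width: 58.4
gripper_force: 64.6
```

arm_command(series=[30,0,0,0,0,30,0,0,0,0,30,0,0,0,0,30,0,0,0,0,30,0,0,0,0])

```text
clock: 23.62
eef_pos: [621.5, -164.3, 37.8]
tool_rot: [3.141, 0.004, 2.807]
force: [-0.4, 0.6, 7.0]
width: 58.4
gripper_force: 64.9
```

arm_command(series=[30,0,0,-0.5,0,30,0,0,-2.5,0,30,0,0,-6,0,30,0,0,-9.5,0,30,0,-0.5,-12,0])

```text
clock: 24.03
eef_pos: [619.4, -167.4, 158.7]
tool_rot: [3.14, 0.002, 2.808]
force: [1.1, -1.0, -2.2]
width: 58.3
gripper_force: 64.7
```

arm_command(series=[30,0.4,-2.5,0,0,30,1,-5.5,0,0,30,1.6,-8.5,0,0,30,2.1,-11.5,0,0,30,2.6,-14.5,0,0])

```text
clock: 24.45
eef_pos: [545.1, -297.7, 156.2]
tool_rot: [3.141, -0.0, 2.807]
force: [-0.1, 0.1, -1.3]
width: 57.9
gripper_force: 64.7
```

arm_command(series=[30,0.5,-3,0,0,30,1.1,-6,0,0,30,1.6,-8.7,0,0,30,2,-10.3,0,0,30,2,-10.5,0,0])

```text
clock: 24.87
eef_pos: [488.8, -394.3, 156.1]
tool_rot: [-3.138, -0.001, 2.8]
force: [-0.4, -1.1, -1.1]
width: 57.9
gripper_force: 64.7
```

arm_command(series=[30,0,0,0,0,30,0,0,0,0,30,0,0,0,0,30,0,0,0,0,30,0,0,0,0])

```text
clock: 25.28
eef_pos: [493.7, -388.2, 155.8]
tool_rot: [3.141, -0.0, 2.809]
force: [0.3, 0.3, -1.2]
width: 58.2
gripper_force: 64.7
```

```bash
python3 - <<'E'
from h import *
s=monitor.read_state();m=viewer.camera_model("wrist");p,d=viewer.get_image("wrist")
cv2.imwrite("pics/w4.png",cv2.cvtColor(p,cv2.COLOR_RGB2BGR))
W=cloud(d,m);P=sel(W,(0,0,560,420),44,53);P=P[np.hypot(P[:,0]-494,P[:,1]+390)<75]
n,x,y=max(((( np.hypot(P[:,0]-x,P[:,1]-y)<58).sum()-(np.hypot(P[:,0]-x,P[:,1]-y)>=58).sum(),x,y) for x in range(480,508) for y in range(-404,-376)))
Q=P[np.hypot(P[:,0]-x,P[:,1]-y)<61]
print(n,x,y,len(P),cv2.minEnclosingCircle(Q[:,:2].astype(np.float32)))
print(s["eef_pos"],s["tool_rot"],tool([494,-390,79.8],s))
E
```

```text
11368 494 -390 11370 ((494.1475524902344, -389.9026794433594), 57.87373733520508)
[ 493.72563648 -388.23301376  155.76084691] [ 3.14097957e+00 -3.68752910e-06  2.80894462e+00] [-0.08 -0.16  7.6 ]
```

View pics/w4.png

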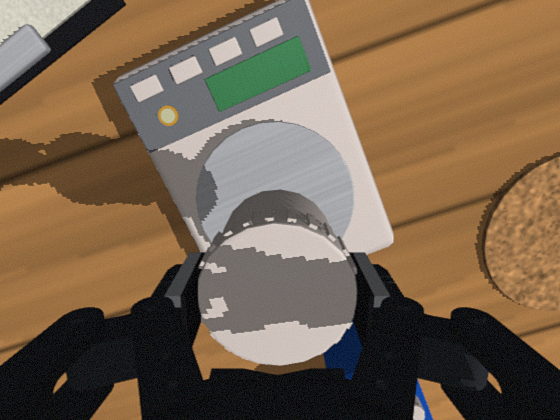

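The jar is gripped symmetrically (278,290) above the pan (275,195), whose centre fits at (494,-390) mm. I'm lowering it.

arm_command(series=[30,-0.1,-0.2,1.5,0,30,-0.1,-0.2,3.5,0,30,-0.1,-0.2,5.5,0,30,-0.1,-0.2,6.7,0,30,-0.1,-0.2,7,0])

```text
clock: 25.75
eef_pos: [492.0, -390.3, 83.4]
tool_rot: [3.14, -0.004, 2.807]
force: [-0.9, 0.3, -1.1]
width: 58.3
gripper_force: 64.7
```

arm_command(series=[30,0,0,0.1,0,30,0,0,0.2,0,30,0,0,0.3,0,30,0,0,0.4,0,30,0,0,0.4,0])

```text
clock: 26.17
eef_pos: [493.4, -392.1, 82.4]
tool_rot: [-3.141, 0.001, 2.807]
force: [-0.8, 0.6, -1.5]
width: 58.3
gripper_force: 64.7
```

arm_command(series=[30,0,0,0.1,0,30,0,0,0.2,0,30,0,0,0.2,0,30,0,0,0.2,0,30,0,0,0.2,0])

```text
clock: 26.58
eef_pos: [493.2, -391.8, 79.9]
tool_rot: [-3.142, 0.0, 2.807]
force: [0.8, -0.4, -1.3]
width: 58.0
gripper_force: 64.7
```

arm_command(series=[30,0,0,0.1,0,30,0,0,0.2,0,30,0,0,0.25,0,30,0,0,0.25,0,30,0,0,0.25,0])

```text
clock: 27.0
eef_pos: [493.2, -391.8, 79.7]
tool_rot: [3.141, 0.001, 2.807]
force: [-3.4, 4.2, 15.6]
width: 58.4
gripper_force: 66.5
```

Contact made. I'm releasing, rising and checking.

arm_command(series=[30,0,0,-0.15,0,100,0,0,-0.15,0,100,0,0,-0.15,0,100,0,0,-0.15,0,100,0,0,-0.15,0])

```text
clock: 27.42
eef_pos: [493.0, -391.7, 78.4]
tool_rot: [3.142, -0.0, 2.807]
force: [0.0, -0.4, -0.4]
width: 85.5
gripper_force: 0.0
```

arm_command(series=[100,0,0,-2,0,100,0,0,-6,0,100,0,0,-10,0,100,0,0,-13,0,100,0,0,-14,0])

```text
clock: 27.83
eef_pos: [495.2, -393.8, 224.0]
tool_rot: [-3.139, 0.008, 2.807]
force: [1.8, -1.2, -0.3]
width: 85.4
gripper_force: 0.0
```

arm_command(series=[100,0,3,0,0,100,0,7,0,0,100,0,11,0,0,100,0,14,0,0,100,0,15,0,0])

```text
clock: 28.25
eef_pos: [544.5, -242.9, 217.8]
tool_rot: [3.137, -0.002, 2.814]
force: [-0.1, 0.6, 0.9]
width: 85.4
gripper_force: 0.0
```

arm_command(series=[100,0,0,0,0,100,0,0,0,0,100,0,0,0,0,100,0,0,0,0,100,0,0,0,0])

```text
clock: 28.67
eef_pos: [541.5, -252.2, 218.7]
tool_rot: [-3.141, -0.0, 2.804]
force: [-0.1, -0.4, -0.5]
width: 85.0
gripper_force: 0.0
```

```bash
python3 - <<'E'
from h import *
p,d=viewer.get_image("top");W=cloud(d,viewer.camera_model("top"))
cv2.imwrite("pics/t3.png",cv2.cvtColor(p,cv2.COLOR_RGB2BGR))
b=(1,3)
for n,box,z0,z1,c in (("flask",(225,195,285,260),172,190,(573.5,139)),("bottle",(140,240,205,315),156,175,(437,392.5)),("jar",(385,220,450,300),98,115,(494,-390))):
    P=sel(W,box,z0,z1)
    if len(P)<5: print(n,len(P)); continue
    q=cv2.minEnclosingCircle(P[:,:2].astype(np.float32));print(n,len(P),q,"err",np.array(q[0])+b-np.array(c),np.median(P[:,2]))
E
```

```text
flask 56 ((572.540283203125, 141.06411743164062), 12.695823669433594) err [0.0402832  5.06411743] 181.45703971470138
bottle 152 ((435.4208679199219, 390.0206298828125), 20.303878784179688) err [-0.57913208  0.52062988] 164.1622146920726
jar 0
```

View pics/t3.png

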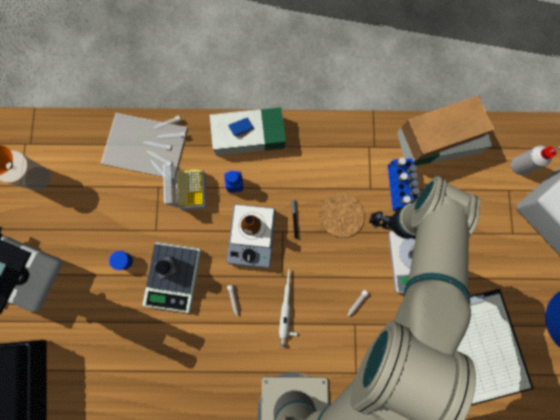

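The top view shows the flask centred on the stirrer (251,225) and the bottle on the warmer (165,267), with the rack and tip box unmoved. The arm hides the jar, so I'm checking it with the scene camera.

```bash
python3 - <<'E'
from h import *
p,d=viewer.get_image("scene");W=cloud(d,viewer.camera_model("scene"))
cv2.imwrite("pics/s3.png",cv2.cvtColor(p,cv2.COLOR_RGB2BGR))
P=sel(W,(0,0,560,420),98,116);P=P[np.hypot(P[:,0]-494,P[:,1]+390)<60]
print(len(P),len(P) and cv2.minEnclosingCircle(P[:,:2].astype(np.float32)))
E
```

```text
193 ((490.7319030761719, -388.70733642578125), 32.59061050415039)
```

View pics/s3.png

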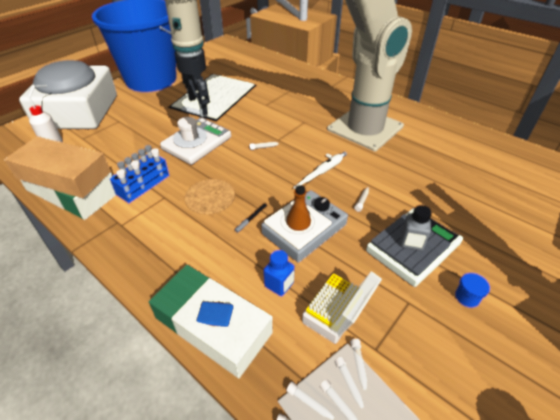

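The scene view shows all three vessels upright on their new plates: jar (188,130), flask (300,210), bottle (418,230). The gripper is clear, so I'm handing in.

```bash
python3 -c "
from cell import workorder
print(workorder.finish_job())"
```

```text
the job is handed in; nothing more can be done
None
```

I handed the job in at about 29 s on the robot's clock: the flask is on the stirrer, the bottle on the warming plate and the jar on the balance, all upright and each about 5 mm or less from its plate's middle by camera; the tube rack and tip box stand where they were, and the hand-in returned no verdict.

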